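# Put the three screwdrivers back in the trays of their length

## Robot

A 6-joint arm with a two-finger parallel gripper is mounted at the origin on a cart in front of the work surface, level with it; the furniture and walls round the work are solid. World frame = base frame: x ahead of the robot, y to its left, z up, the work surface at z = 0. Lengths are in m, angles in rad, forces in N, time in s.
With the tool pointing down it reaches from about 0.35 to 0.975 m from the base axis. Payload 4.9 kg.
Tool frame: the origin (TCP) lies between the finger pads; the fingertips stand 14 mm ahead of it and the grasp point (between the pads) lies 5 mm behind it (manip.finger_overhang is the distance from the TCP to the fingertips, in m); z points along the fingers, y is the line along which they close (so a half turn about z gives the same grasp; the last joint's range is limited). The gripper opens to 85 mm and grips with 20 to 120 N. Pads are 22 mm wide; open, the fingers measure 114 mm over their backs; the gripper's body (76 mm by 85 mm) begins 54 mm behind the grasp point. The pads swing forward as they close: fully open they stand 13 mm farther back than shut.
Start: joints at [-1.272, 0.053, 1.613, -0, 1.476, -0.119], TCP at [0.254, -0.571, 0.245] pointing down, gripper open.
Joint ranges: [-3.01, 3.01], [-1.01, 2.22], [0.06, 2.58], [-1.02, 4.17], [0.09, 2.62], [-3.14, 3.14]. Speed limits (rad/s): [2.57, 2.57, 3.14, 3.14, 3.14, 3.14].

## Interface

Orientations are given as a unit quaternion [w, x, y, z].
In Python, from plant import manip, grab_frame gives the robot as it stands.
- The arm moves only by the tool servo_tool, never from a script. Its argument "deltas" is a list that holds one entry, the list of rows, each a list of 5 numbers: the opening in per cent of the stroke, from 0 (shut) to 100 (fully open), then the shift along the world's x, y, z in m, then the turn about the world's z in degrees. A call has exactly 8 rows; each row shifts and turns the commanded pose from where the row before left it; what a row does not reach is not made up. A row lasts 1/10 s, in which the tool goes at most 50 mm and 8.59 degrees, less where a joint would pass 70% of its speed; a pose out of reach is approached as far as the arm can. A call is refused whole if a number of a shift passes 0.05 or a number of a turn 8.59, either way. A call with a gripper value outside its range is refused whole. The fingers move at their own pace and stop on an object; the grip force is fixed at half the most. Time passes only in rows, so rows that do not move let the fingers close, or fill a call up. It gives the time, the measured TCP pose, the force, the opening and the grip force at its end, in the units of the state.
- manip.state(): the state, without advancing time (a new reading comes with each control period).
- grab_frame(name): name is "scene" or "top"; returns a dict with "pixels" (400x640x3 uint8, red, green, blue), "z_map" (400x640 float32, m along the optical axis (not along the pixel's ray), 0 where there is no reading), "fx", "fy", "cx", "cy" (pixels), "dist" ([k1, k2, p1, p2, k3] as OpenCV has them; the pictures are not rectified), "rvec" (rotation vector, rad) and "tvec" (3), from world to camera coordinates, as OpenCV has them. Camera axes: x right, y down, z forward; pixel columns grow to the right and rows downward; lengths in m; the calibration is good to about 2 mm. A picture is of the moment at which its call begins.
- manip.job_done(): hands the job in; it is judged then, once.
The state is a dict: "time": time; "joint_pos": joint angles; "joint_vel": joint speeds; "joint_efforts": joint torques, N m; "tool_pos": TCP position; "tool_rot": TCP orientation; "contact_force": force on the tool from outside, world axes, zero at the start; "ft_torque": the same for the moment, N m; "gripper_width": opening from 0.0 (shut) to 1.0 (fully open); "grasp_force": force on a finger pad.
Only numpy, scipy, OpenCV 4.12 (cv2) and the standard library are available. Lean on these libraries where they do the work, as an engineer would, in place of code of your own. Each camera call takes 0.05 s, during which the arm holds its last target. There are 200 camera calls.

## Task

Put the three screwdrivers that lie at the front of the table, among the wooden trays, away in those trays (the ones back by the vice stay there): the short one in the short tray, the middle one in the middle tray, the long one in the long tray. Each shall lie flat and straight along the middle of its tray, between the end walls, with the shank down in the narrow lane and the handle at the open end. Leave the pliers, the tube and the tape measure where they are.

Things in the scene. Friction and masses are not known exactly. Their poses are not given: they have to be found in the camera images.
- driver_short_handle (a point): the shortest of the three loose screwdrivers at the front, 166 mm long: red handle 85 mm long, up to 26 mm thick, then a 6 mm steel shank; balances at the handle. Point: middle of the handle, half-way up (13 mm above what it lies on), 41 mm from mid-length. +y runs from blade to handle end, z up as it lies at the start
- driver_middle_handle (a point): the middle one of the three loose screwdrivers at the front, 202 mm long: yellow handle 95 mm long, up to 28 mm thick, then a 6 mm steel shank; balances at the handle. Point: middle of the handle, half-way up (14 mm above what it lies on), 54 mm from mid-length. +y runs from blade to handle end, z up as it lies at the start
- driver_long_handle (a point): the longest of the three loose screwdrivers at the front, 242 mm long: black handle 105 mm long, up to 31 mm thick, then a 6 mm steel shank; balances at the handle. Point: middle of the handle, half-way up (15 mm above what it lies on), 69 mm from mid-length. +y runs from blade to handle end, z up as it lies at the start
- tray_short_seat (a point): the shortest of three fixed plywood trays: board 64 x 198 x 8 mm, walls 18 mm above it, 186 mm between end walls; a 28 mm wide lane for the shank at the blade end, handle part open at both sides. Point: on the board's top (8 mm above the table), on the midline, under where the handle's middle belongs, 41 mm from mid-length; +y to the handle end, z up
- tray_middle_seat (a point): the middle one of three fixed plywood trays: board 64 x 234 x 8 mm, walls 18 mm above it, 222 mm between end walls; a 28 mm wide lane for the shank at the blade end, handle part open at both sides. Point: on the board's top (8 mm above the table), on the midline, under where the handle's middle belongs, 54 mm from mid-length; +y to the handle end, z up
- tray_long_seat (a point): the longest of three fixed plywood trays: board 64 x 274 x 8 mm, walls 18 mm above it, 262 mm between end walls; a 28 mm wide lane for the shank at the blade end, handle part open at both sides. Point: on the board's top (8 mm above the table), on the midline, under where the handle's middle belongs, 69 mm from mid-length; +y to the handle end, z up
- pliers_mid (a point): bystander, lying loose behind the work, to be left alone: red-handled pliers 173 mm long, 13 mm high; point half-way up at the middle
- tube_mid (a point): bystander, lying loose behind the work, to be left alone: black squeeze tube with red cap, 172 mm long, 37 mm high; point half-way up at the middle
- tape_measure_mid (a point): bystander, lying loose behind the work, to be left alone: yellow tape measure 65 x 89 mm, 34 mm high; point half-way up at the middle

How it is judged:
By the outcome, as a careful person would: the job done as asked, in the order asked, and still so for the second after the job is handed in, with the robot touching nothing.
It also fails if it takes over 102 s, if anything falls off the work surface, if the arm or the gripper's body presses on something with over 40 N, if the wrist force passes 120 N, or if a joint passes its speed limit or range.

## Working session

There is one attempt and no reset: what is moved stays moved. The work goes in short steps, Python scripts to look and compute and a tool call to move; the robot and the scene stay as the last step left them, time stands still between calls to the robot, and variables do not carry over. Pictures are saved under pics/ and viewed, at most 14 in all, crops included, and the job is handed in when it is done.

Besides the shell and the picture viewer there is one more tool, called after "Emit:" as a command line: name --argument value ..., lists and objects as JSON in quotes. servo_tool: Moves the arm, as the interface text tells. Its arguments: {"type":"object","properties":{"deltas":{"type":"array"}},"required":["deltas"]}

```bash
mkdir -p pics; cat > h.py <<'E'
import numpy as np, cv2
from plant import manip, grab_frame
def save(f,n): cv2.imwrite(n,f["pixels"][:,:,::-1])
def cloud(f):
    K=np.array([[f["fx"],0,f["cx"]],[0,f["fy"],f["cy"]],[0,0,1]]); z=f["z_map"]
    v,u=np.mgrid[0:400,0:640]
    p=cv2.undistortPoints(np.stack([u,v],-1).reshape(-1,1,2).astype(float),K,np.array(f["dist"])).reshape(400,640,2)
    c=np.dstack([p[...,0]*z,p[...,1]*z,z]); R=cv2.Rodrigues(np.array(f["rvec"],float))[0]
    w=(c-np.array(f["tvec"]).reshape(3))@R; w[z==0]=np.nan
    return w
E
python3 - <<'E'
from h import *
for n in("top","scene"):
    f=grab_frame(n); save(f,f"pics/{n}0.png"); np.save(n+"0.npy",cloud(f)); 
    np.save(n+"0_px.npy",f["pixels"])
print(manip.state())
E
```

```text
{'time': 0.1, 'joint_pos': array([-1.27202333e+00,  5.33034486e-02,  1.61418931e+00,  2.80032675e-05,
        1.47598512e+00, -1.19007738e-01]), 'joint_vel': array([-0.00120814,  0.00020897, -0.00212955,  0.0002472 , -0.00089391,
        0.00038757]), 'joint_efforts': array([ 3.46714996e-04, -3.94903851e+01, -3.71363962e+01, -1.48491704e-04,
        3.89182416e-03,  1.84332106e-05]), 'tool_pos': array([ 0.25342398, -0.57071768,  0.24415863]), 'tool_rot': array([-9.40058136e-04,  9.78261469e-01,  2.07373115e-01, -7.07291923e-05]), 'contact_force': array([0.00302171, 0.94698662, 0.32865206]), 'ft_torque': array([0.01385821, 0.04994066, 0.0100188 ]), 'grasp_force': 0.0, 'gripper_width': 1.0015600096515134}
```

View pics/top0.png

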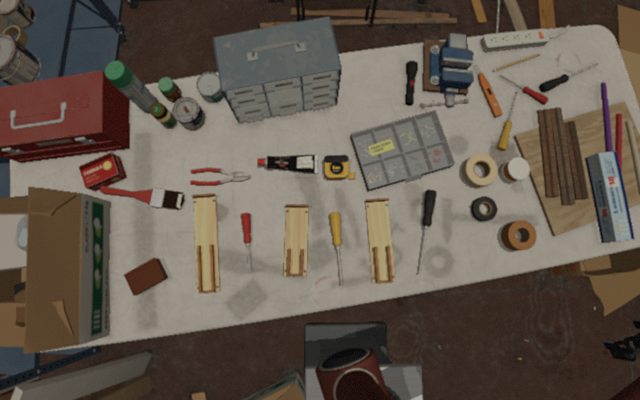

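View pics/scene0.png

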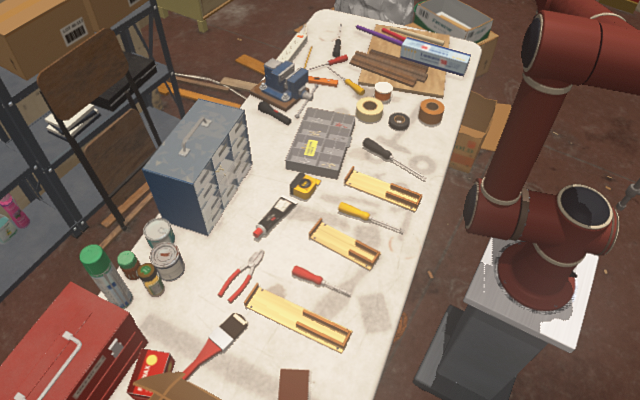

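The top view shows, left to right: long tray (203,243), red driver (247,240), short tray (296,240), yellow driver (336,245), middle tray (380,240), black driver (425,230). Handles and open ends point up, away from the robot.

```bash
python3 - <<'E'
from h import *
P=np.load("top0.npy"); px=np.load("top0_px.npy")
c=cv2.resize(px[180:310,180:450],None,fx=2.96,fy=2.96,interpolation=cv2.INTER_CUBIC)
cv2.imwrite("pics/crop0.png",c[:,:,::-1])
for n,(u0,u1,v0,v1) in dict(tlong=(188,222,190,297),red=(236,260,208,275),tshort=(280,312,200,282),yel=(325,348,208,288),tmid=(360,399,195,287),blk=(412,440,187,277)).items():
    r=P[v0:v1,u0:u1].reshape(-1,3); c=px[v0:v1,u0:u1].reshape(-1,3).astype(int)
    for zmin,zmax in ((.004,.05),(.013,.05),(.02,.05)):
        m=(r[:,2]>zmin)&(r[:,2]<zmax); q=r[m]
        if len(q)<8: print(n,zmin,len(q)); continue
        (cx,cy),(w,h),a=cv2.minAreaRect((q[:,:2]*1000).astype(np.float32))
        print(n,zmin,len(q),"rect",np.round([cx,cy,w,h,a],1),"mean",np.round(q.mean(0)*1000,1),"zmax",round(q[:,2].max()*1000,1))
E
```

```text
tlong 0.004 2288 rect [495.4 438.4 296.4  95.7   2.3] mean [493.9 432.9  11.6] zmax 32.4
tlong 0.013 492 rect [493.  434.7 275.   66.3   3.6] mean [450.1 429.8  23.8] zmax 32.4
tlong 0.02 388 rect [492.9 435.1 275.   65.6   3.6] mean [447.7 430.4  25.9] zmax 32.4
red 0.004 392 rect [497.  317.  182.8  65.    0.7] mean [515.4 316.6  17.4] zmax 29.3
red 0.013 293 rect [494.5 319.5 161.   24.8   1.8] mean [522.7 318.8  20.9] zmax 29.3
red 0.02 184 rect [512.4 319.3 125.7  23.    3.4] mean [538.5 320.3  23.2] zmax 29.3
tshort 0.004 1687 rect [499.2 182.2  87.2 227.   89.4] mean [497.8 181.1  11.3] zmax 32.7
tshort 0.013 290 rect [498.9 178.8  61.7 198.3  88.8] mean [473.3 182.4  24.6] zmax 32.7
tshort 0.02 254 rect [498.9 178.8  61.7 198.3  88.8] mean [470.7 182.9  26. ] zmax 32.7
yel 0.004 488 rect [478.   68.6  62.1 220.4  89.1] mean [499.3  69.2  18.5] zmax 32.6
yel 0.013 381 rect [475.3  65.6 199.   27.4   4.2] mean [511.6  68.2  21.9] zmax 32.6
yel 0.02 261 rect [483.4  70.3 181.8  25.4   1.3] mean [529.2  69.8  24.4] zmax 32.6
tmid 0.004 1980 rect [496.6 -53.  108.4 259.   87.6] mean [495.6 -54.4  11.5] zmax 32.8
tmid 0.013 370 rect [495.6 -52.1 232.4  62.7   2.2] mean [460.4 -55.5  24.6] zmax 32.8
tmid 0.02 310 rect [495.9 -49.2 232.6  62.5   0.7] mean [457.4 -56.3  26.4] zmax 32.8
blk 0.004 629 rect [ 517.7 -187.4   79.8  252.3   86.8] mean [ 547.6 -188.5   19.1] zmax 36.5
blk 0.013 468 rect [ 516.5 -184.3   30.7  238.7   79.9] mean [ 560.4 -189.5   23.8] zmax 36.5
blk 0.02 346 rect [ 533.6 -183.7   30.4  206.    77.5] mean [ 583.9 -194.4   26.4] zmax 36.5
```

View pics/crop0.png

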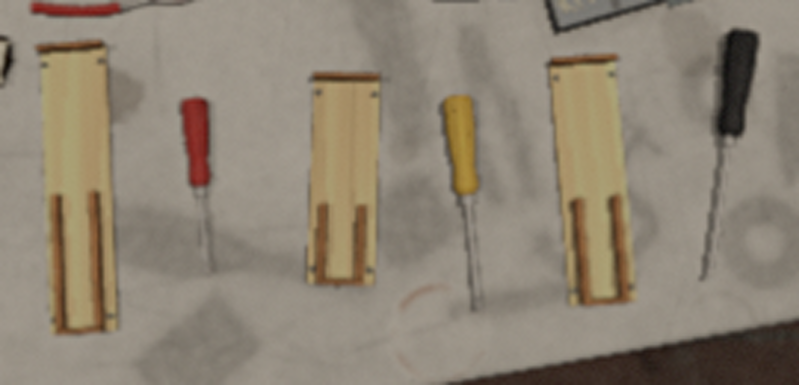

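```bash
cat >> h.py <<'E'
def plane(f,uv,z):
    K=np.array([[f["fx"],0,f["cx"]],[0,f["fy"],f["cy"]],[0,0,1]])
    p=cv2.undistortPoints(np.array(uv,float).reshape(-1,1,2),K,np.array(f["dist"])).reshape(-1,2)
    R=cv2.Rodrigues(np.array(f["rvec"],float))[0]; t=np.array(f["tvec"]).reshape(3)
    d=np.c_[p,np.ones(len(p))]@R; o=-R.T@t
    return o+d*((z-o[2])/d[:,2])[:,None]
def axis(f,m,u0,v0,z,band=(.15,.85)):
    """midline of a mask: per-row edge middles on the plane z; gives low-x end, high-x end, line y=a*x+b, widths"""
    n,l,s,c=cv2.connectedComponentsWithStats(m.astype(np.uint8)); m=l==1+np.argmax(s[1:,4])
    v,u=np.nonzero(m); W=plane(f,np.c_[u+u0,v+v0],z)
    rows=np.unique(v); M=[]
    for r in rows:
        k=u[v==r]; M.append(plane(f,[[k.min()-.5+u0,r+v0],[k.max()+.5+u0,r+v0]],z))
    M=np.array(M); mid=M.mean(1); i=slice(int(band[0]*len(rows)),int(band[1]*len(rows)))
    a,b=np.polyfit(mid[i,0],mid[i,1],1); x=mid[:,0]; hp=abs(x[1]-x[0])/2
    return x.min()-hp,x.max()+hp,a,b,np.median(abs(M[i,0,1]-M[i,1,1]))
E
python3 - <<'E'
from h import *
f=grab_frame("top"); px=f["pixels"]
hsv=cv2.cvtColor(px,cv2.COLOR_RGB2HSV).astype(int)
H,S,V=hsv[...,0],hsv[...,1],hsv[...,2]
print("cam",plane(f,[[320,200]],0), -cv2.Rodrigues(np.array(f["rvec"],float))[0].T@np.array(f["tvec"]).reshape(3))
for n,(u0,u1,v0,v1),z,k in [("tlong",(188,222,190,297),.008,'s'),("tshort",(280,312,200,282),.008,'s'),("tmid",(360,399,195,287),.008,'s'),
  ("red",(236,260,208,275),.013,'s'),("yel",(325,348,208,288),.014,'s'),("blk",(412,440,187,277),.015,'d')]:
    s=S[v0:v1,u0:u1]; V_=V[v0:v1,u0:u1]
    m=(s>75) if k=='s' else V_<85
    x0,x1,a,b,w=axis(f,m,u0,v0,z)
    mid=(x0+x1)/2
    print(n,"x",np.round([x0,x1],4),"len",round((x1-x0)*1e3,1),"w",round(w*1e3,1),"ang(deg dy/dx)",round(np.degrees(np.arctan(a)),2),"mid",round(mid,4),round(a*mid+b,4))
print("tableS",np.median(S[250:260,262:275]),np.median(V[250:260,262:275]))
E
```

```text
cam [[0.61255373 0.11172828 0.        ]] [0.43424883 0.13104574 1.10062076]
tlong x [0.3558 0.6335] len 277.7 w 62.6 ang(deg dy/dx) 3.77 mid 0.4947 0.4327
tshort x [0.3979 0.6022] len 204.3 w 62.0 ang(deg dy/dx) -2.17 mid 0.5 0.1812
tmid x [0.3781 0.6163] len 238.2 w 62.3 ang(deg dy/dx) 3.32 mid 0.4972 -0.0534
red x [0.4927 0.577 ] len 84.3 w 22.5 ang(deg dy/dx) 5.18 mid 0.5349 0.3196
yel x [0.4817 0.577 ] len 95.3 w 28.0 ang(deg dy/dx) 5.05 mid 0.5294 0.0693
blk x [0.531  0.6371] len 106.1 w 31.9 ang(deg dy/dx) -9.82 mid 0.5841 -0.1944
tableS 31.0 152.0
```

Emit:
servo_tool --deltas '[[[100,0.03,0.037,0,-2.34],[100,0.03,0.037,0,-2.34],[100,0.03,0.037,0,-2.34],[100,0.03,0.037,0,-2.34],[100,0.03,0.037,0,-2.34],[100,0.03,0.037,0,-2.34],[100,0.03,0.037,0,-2.34],[100,0.03,0.037,0,-2.34]]]'

```text
time: 0.95
tool_pos: [0.4944, -0.2734, 0.2451]
tool_rot: [-0.0, 0.999, 0.045, -0.0]
contact_force: [-0.1, -0.1, 0.2]
gripper_width: 1.0
grasp_force: 0.0
```

Emit:
servo_tool --deltas '[[[100,0.005,0.045,0,0],[100,0.005,0.045,0,0],[100,0.005,0.045,0,0],[100,0.005,0.045,0,0],[100,0.005,0.045,0,0],[100,0.005,0.045,0,0],[100,0.005,0.045,0,0],[100,0.005,0.045,0,0]]]'

```text
time: 1.75
tool_pos: [0.5333, 0.0866, 0.2451]
tool_rot: [0.0, 0.999, 0.045, -0.0]
contact_force: [0.4, -0.1, 0.5]
gripper_width: 0.999
grasp_force: 0.0
```

Emit:
servo_tool --deltas '[[[100,0.0016,0.0466,0,0],[100,0,0.0466,0,0],[100,0,0.0466,0,0],[100,0,0.0466,0,0],[100,0,0.0466,0,0],[100,0,0,-0.04,0],[100,0,0,-0.04,0],[100,0,0,-0.04,0]]]'

```text
time: 2.55
tool_pos: [0.5349, 0.3184, 0.1239]
tool_rot: [-0.0, 0.999, 0.046, 0.0]
contact_force: [-0.8, 0.3, -0.1]
gripper_width: 0.999
grasp_force: 0.0
```

```bash
python3 - <<'E'
from h import *
f=grab_frame("scene"); save(f,"pics/s1.png"); s=manip.state()
print(manip.finger_overhang,s["tool_pos"],s["tool_rot"])
c=cv2.resize(f["pixels"][200:380,220:420],None,fx=3,fy=3,interpolation=cv2.INTER_CUBIC); cv2.imwrite("pics/s1c.png",c[:,:,::-1])
E
```

```text
0.014 [0.53030871 0.31600321 0.11505442] [ 0.00245152  0.99892632  0.04584864 -0.00617269]
```

View pics/s1c.png

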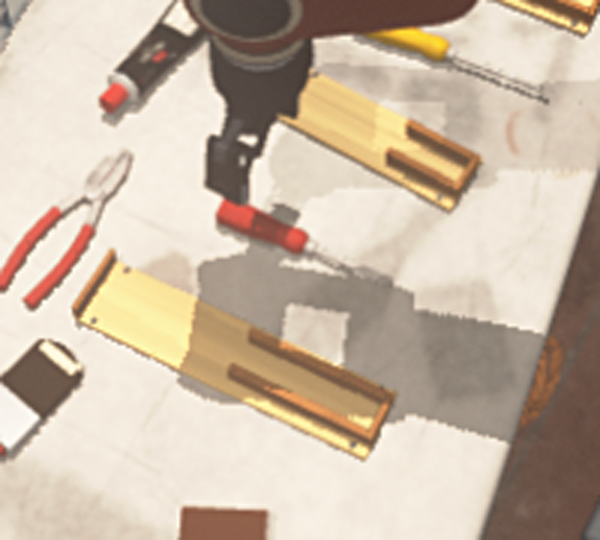

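The gripper (crop 230,170) is above the red handle (crop 260,222). The state reading after the picture differs from the one before it, so I'm checking that it settles.

Emit:
servo_tool --deltas '[[[100,0,0,0,0],[100,0,0,0,0],[100,0,0,0,0],[100,0,0,0,0],[100,0,0,0,0],[100,0,0,0,0],[100,0,0,0,0],[100,0,0,0,0]]]'

```text
time: 3.4
tool_pos: [0.5352, 0.3177, 0.1253]
tool_rot: [-0.0, 0.999, 0.045, 0.0]
contact_force: [1.0, -0.1, -0.6]
gripper_width: 1.001
grasp_force: 0.0
```

```bash
python3 -c "
from h import *
s=manip.state();print(s['tool_pos'],s['tool_rot'],s['joint_vel'],s['time'])"
```

```text
[0.53518918 0.31773878 0.12534533] [-2.44819468e-05  9.98965550e-01  4.54733974e-02  1.24040231e-06] [0.00072889 0.00188141 0.00300194 0.00144133 0.0003065  0.00022749] 3.4
```

Emit:
servo_tool --deltas '[[[100,0,0.0019,-0.02,0],[100,0,0,-0.03,0],[100,0,0,-0.025,0],[100,0,0,-0.015,0],[100,0,0,-0.01,0],[100,0,0,-0.006,0],[100,0,0,-0.0035,0],[100,0,0,0,0]]]'

```text
time: 4.2
tool_pos: [0.5356, 0.3199, 0.0163]
tool_rot: [-0.0, 0.999, 0.046, 0.0]
contact_force: [0.4, 1.0, 0.6]
gripper_width: 1.003
grasp_force: 0.0
```

Emit:
servo_tool --deltas '[[[60,0,0,0,0],[45,0,0,0,0],[30,0,0,0,0],[15,0,0,0,0],[0,0,0,0,0],[0,0,0,0,0],[0,0,0,0,0],[0,0,0,0,0]]]'

```text
time: 5.0
tool_pos: [0.5356, 0.3199, 0.0164]
tool_rot: [-0.0, 0.999, 0.046, 0.0]
contact_force: [-0.3, -0.4, 4.6]
gripper_width: 0.268
grasp_force: 59.2
```

Emit:
servo_tool --deltas '[[[0,0,0,0.01,0],[0,0,0,0.025,0],[0,0,0,0.025,0],[0,0.001,-0.03,0,-1.5],[0,0.001,-0.03,0,-1.5],[0,0.001,-0.03,0,-1.5],[0,0.001,-0.03,0,-1.5],[0,0,-0.02,0,-1.35]]]'

```text
time: 5.8
tool_pos: [0.5386, 0.1778, 0.0756]
tool_rot: [0.0, 1.0, -0.02, -0.001]
contact_force: [0.5, 0.6, -1.0]
gripper_width: 0.268
grasp_force: 58.9
```

Emit:
servo_tool --deltas '[[[0,0,0,0,0],[0,0,0,0,0],[0,0,0,0,0],[0,0,0,0,0],[0,0,0,0,0],[0,0,0,0,0],[0,0,0,0,0],[0,0,0,0,0]]]'

```text
time: 6.6
tool_pos: [0.5392, 0.1798, 0.0758]
tool_rot: [-0.0, 1.0, -0.018, -0.0]
contact_force: [0.5, -0.9, -0.3]
gripper_width: 0.267
grasp_force: 58.9
```

```bash
python3 - <<'E'
from h import *
f=grab_frame("scene"); s=manip.state()
print(s["tool_pos"],s["tool_rot"])
c=cv2.resize(f["pixels"][170:300,270:430],None,fx=4,fy=4,interpolation=cv2.INTER_CUBIC); cv2.imwrite("pics/s2c.png",c[:,:,::-1])
E
```

```text
[0.53915401 0.17975211 0.07577418] [ 3.23554688e-06  9.99828163e-01 -1.85375839e-02 -4.52410343e-05]
```

View pics/s2c.png

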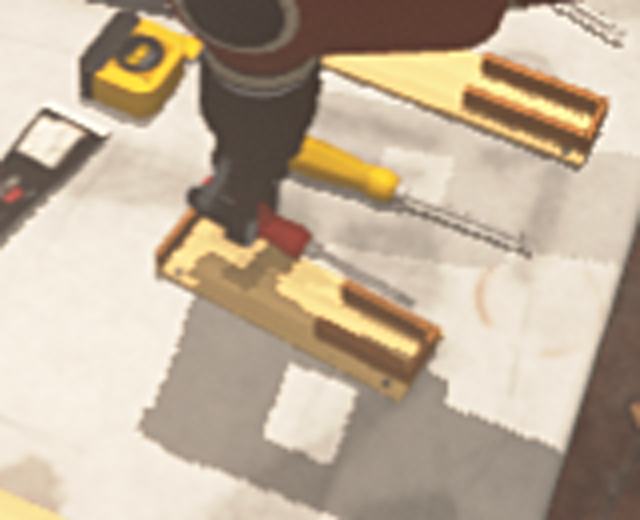

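The driver is held level above the short tray, handle at crop (285,230) and blade at (412,302). Lowering now.

Emit:
servo_tool --deltas '[[[0,0.0008,0,-0.01,0],[0,0,0,-0.015,0],[0,0,0,-0.012,0],[0,0,0,-0.008,0],[0,0,0,-0.004,0],[0,0,0,-0.0015,0],[0,0,0,0,0],[0,0,0,0,0]]]'

```text
time: 7.45
tool_pos: [0.5405, 0.1798, 0.0259]
tool_rot: [-0.0, 1.0, -0.019, 0.001]
contact_force: [-0.7, 0.3, -0.7]
gripper_width: 0.27
grasp_force: 58.9
```

Emit:
servo_tool --deltas '[[[28,0,0,0,0],[30,0,0,0,0],[35,0,0,0,0],[40,0,0,0,0],[50,0,0,0,0],[50,0,0,0,0],[50,0,0,0.01,0],[50,0,0,0.02,0]]]'

```text
time: 8.25
tool_pos: [0.5385, 0.1794, 0.0543]
tool_rot: [0.0, 1.0, -0.019, -0.002]
contact_force: [0.2, -0.6, 0.1]
gripper_width: 0.5
grasp_force: 0.0
```

Emit:
servo_tool --deltas '[[[60,0,0,0.03,0],[80,0,0,0.03,0],[100,-0.003,-0.03,0,2],[100,-0.003,-0.03,0,2],[100,-0.003,-0.03,0,2],[100,-0.0021,-0.0205,0,1.2],[100,0,0,0,0],[100,0,0,0,0]]]'

```text
time: 9.05
tool_pos: [0.5291, 0.0692, 0.116]
tool_rot: [-0.0, 0.999, 0.044, 0.0]
contact_force: [-0.6, -0.0, 0.7]
gripper_width: 0.996
grasp_force: 0.0
```

```bash
python3 - <<'E'
from h import *
f=grab_frame("scene"); s=manip.state()
print(s["tool_pos"],s["tool_rot"])
c=cv2.resize(f["pixels"][170:300,270:430],None,fx=4,fy=4,interpolation=cv2.INTER_CUBIC); cv2.imwrite("pics/s3c.png",c[:,:,::-1])
f=grab_frame("top"); c=cv2.resize(f["pixels"][190:290,230:400],None,fx=4,fy=4,interpolation=cv2.INTER_CUBIC); cv2.imwrite("pics/t3c.png",c[:,:,::-1])
E
```

```text
[0.52911871 0.06966522 0.11582232] [-2.16848963e-04  9.99028010e-01  4.40777714e-02  3.71155591e-04]
```

View pics/s3c.png

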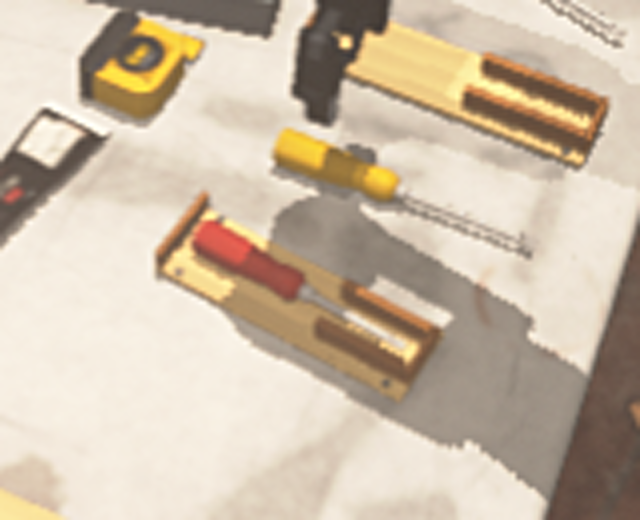

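The red driver lies in the short tray, handle at crop (250,260) and blade in the lane at (405,345). Now the yellow one.

Emit:
servo_tool --deltas '[[[100,0,0,-0.02,0],[100,0,0,-0.028,0],[100,0,0,-0.02,0],[100,0,0,-0.014,0],[100,0,0,-0.009,0],[100,0,0,-0.005,0],[100,0,0,-0.003,0],[100,0,0,0,0]]]'

```text
time: 9.95
tool_pos: [0.5293, 0.0693, 0.0167]
tool_rot: [-0.0, 0.999, 0.044, 0.0]
contact_force: [-0.3, -0.7, 0.3]
gripper_width: 1.001
grasp_force: 0.0
```

Emit:
servo_tool --deltas '[[[60,0,0,0,0],[45,0,0,0,0],[30,0,0,0,0],[15,0,0,0,0],[0,0,0,0,0],[0,0,0,0,0],[0,0,0,0,0],[0,0,0,0,0]]]'

```text
time: 10.75
tool_pos: [0.5294, 0.0692, 0.0169]
tool_rot: [-0.0, 0.999, 0.044, 0.0]
contact_force: [-0.5, -0.0, 4.8]
gripper_width: 0.289
grasp_force: 59.4
```

Emit:
servo_tool --deltas '[[[0,0,0,0.01,0],[0,0,0,0.025,0],[0,0,0,0.025,0],[0,0.005,-0.03,0,-0.43],[0,0.005,-0.03,0,-0.43],[0,0.005,-0.03,0,-0.43],[0,0.0057,-0.0295,0,-0.44],[0,0,0,0,0]]]'

```text
time: 11.55
tool_pos: [0.5498, -0.0532, 0.0764]
tool_rot: [0.001, 1.0, 0.027, -0.0]
contact_force: [-0.5, 1.5, -1.5]
gripper_width: 0.292
grasp_force: 59.2
```

Emit:
servo_tool --deltas '[[[0,0,0,0,0],[0,0,0,0,0],[0,0,0,-0.01,0],[0,0,0,-0.015,0],[0,0,0,-0.01,0],[0,0,0,-0.005,0],[0,0,0,0,0],[0,0,0,0,0]]]'

```text
time: 12.35
tool_pos: [0.5496, -0.0503, 0.0362]
tool_rot: [-0.0, 1.0, 0.029, -0.0]
contact_force: [0.7, -0.3, -0.1]
gripper_width: 0.291
grasp_force: 59.2
```

Lowering to 0.0263, then opening and backing off.

Emit:
servo_tool --deltas '[[[0,0.0005,0,-0.005,0],[0,0,0,-0.0035,0],[0,0,0,-0.0014,0],[0,0,0,0,0],[30,0,0,0,0],[32,0,0,0,0],[36,0,0,0,0],[45,0,0,0,0]]]'

```text
time: 13.15
tool_pos: [0.5504, -0.0504, 0.0268]
tool_rot: [0.0, 1.0, 0.029, 0.0]
contact_force: [0.1, 0.1, 0.2]
gripper_width: 0.452
grasp_force: 0.0
```

Emit:
servo_tool --deltas '[[[50,0,0,0,0],[50,0,0,0.01,0],[50,0,0,0.02,0],[60,0,0,0.03,0],[80,0,0,0.03,0],[100,0,-0.03,0,-2.3],[100,0,-0.03,0,-2.3],[100,0,-0.03,0,-2.3]]]'

```text
time: 13.95
tool_pos: [0.5505, -0.1413, 0.1179]
tool_rot: [0.0, 1.0, -0.032, 0.001]
contact_force: [-0.1, 0.6, -0.5]
gripper_width: 1.003
grasp_force: 0.0
```

Emit:
servo_tool --deltas '[[[100,0.012,-0.02,0,-2.3],[100,0.012,-0.02,0,-2.3],[100,0.0098,-0.014,0,-1.64],[100,0,0,0,0],[100,0,0,0,0],[100,0,0,0,0],[100,0,0,0,0],[100,0,0,0,0]]]'

```text
time: 14.75
tool_pos: [0.5837, -0.1937, 0.1165]
tool_rot: [-0.0, 0.996, -0.085, -0.0]
contact_force: [0.4, -0.2, 0.2]
gripper_width: 0.998
grasp_force: 0.0
```

```bash
python3 - <<'E'
from h import *
s=manip.state()
print(s["tool_pos"],s["tool_rot"],2*np.degrees(np.arctan2(s["tool_rot"][2],s["tool_rot"][1])))
f=grab_frame("scene"); a=cv2.resize(f["pixels"][120:270,290:440],None,fx=4,fy=4,interpolation=cv2.INTER_CUBIC)
cv2.imwrite("pics/s4c.png",a[:,:,::-1])
E
```

```text
[ 0.5836519  -0.19367774  0.11648035] [-4.06151730e-05  9.96379985e-01 -8.50113126e-02 -3.05776302e-05] -9.753350790580091
```

View pics/s4c.png

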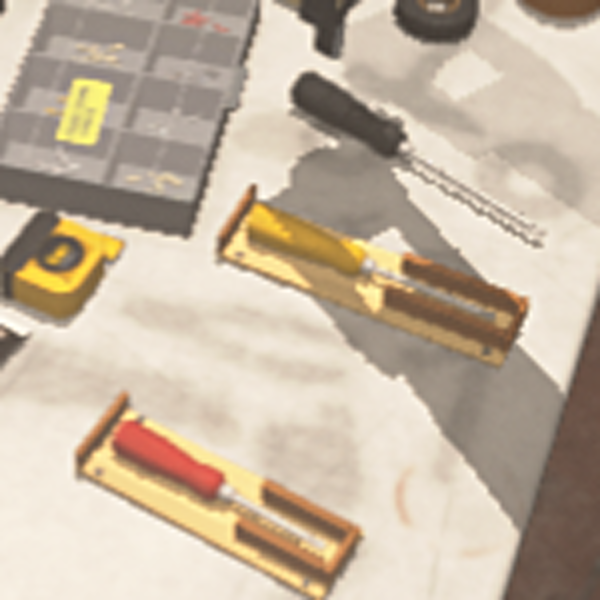

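Yellow (crop 305,240) and red (170,460) lie in their trays with shanks in the lanes. Now the black one (crop 350,110).

Emit:
servo_tool --deltas '[[[100,0.0004,-0.0007,-0.02,0],[100,0,0,-0.028,0],[100,0,0,-0.02,0],[100,0,0,-0.014,0],[100,0,0,-0.009,0],[100,0,0,-0.005,0],[100,0,0,-0.0035,0],[100,0,0,0,0]]]'

```text
time: 15.6
tool_pos: [0.5846, -0.1952, 0.0172]
tool_rot: [0.0, 0.996, -0.085, 0.0]
contact_force: [0.6, -0.8, -0.2]
gripper_width: 1.004
grasp_force: 0.0
```

Emit:
servo_tool --deltas '[[[60,0,0,0,0],[45,0,0,0,0],[30,0,0,0,0],[15,0,0,0,0],[0,0,0,0,0],[0,0,0,0,0],[0,0,0,0,0],[0,0,0,0,0]]]'

```text
time: 16.4
tool_pos: [0.5848, -0.1952, 0.0175]
tool_rot: [0.0, 0.996, -0.085, 0.001]
contact_force: [-1.3, 0.0, 5.1]
gripper_width: 0.326
grasp_force: 59.6
```

Emit:
servo_tool --deltas '[[[0,0,0,0.01,0],[0,0,0,0.025,0],[0,0,0,0.03,0],[0,0,0,0.035,0],[0,0,0,0.035,0],[0,0,0,0.035,0],[0,0,0.02,0,1],[0,0,0.03,0,1]]]'

```text
time: 17.2
tool_pos: [0.5844, -0.1454, 0.188]
tool_rot: [0.0, 0.998, -0.069, 0.001]
contact_force: [-0.4, -0.1, -2.2]
gripper_width: 0.325
grasp_force: 59.2
```

Emit:
servo_tool --deltas '[[[0,-0.0014,0.04,0,0.75],[0,-0.0014,0.04,0,0.75],[0,-0.0014,0.04,0,0.75],[0,-0.0014,0.04,0,0.75],[0,-0.0014,0.04,0,0.75],[0,-0.0014,0.04,0,0.75],[0,-0.0014,0.04,0,0.75],[0,-0.0014,0.04,0,0.75]]]'

```text
time: 18.0
tool_pos: [0.5713, 0.1769, 0.1851]
tool_rot: [0.0, 1.0, -0.015, -0.001]
contact_force: [0.6, 0.7, -2.0]
gripper_width: 0.322
grasp_force: 59.2
```

Emit:
servo_tool --deltas '[[[0,-0.0014,0.04,0,0.75],[0,-0.0014,0.04,0,0.75],[0,-0.0014,0.04,0,0.75],[0,-0.0014,0.04,0,0.75],[0,-0.0014,0.04,0,0.75],[0,-0.0014,0.04,0,0.75],[0,-0.0014,0.0224,0,1.05],[0,0,0,0,0]]]'

```text
time: 18.8
tool_pos: [0.561, 0.4401, 0.1847]
tool_rot: [0.0, 0.999, 0.035, -0.001]
contact_force: [0.2, -0.2, -1.3]
gripper_width: 0.324
grasp_force: 59.3
```

Emit:
servo_tool --deltas '[[[0,0,0,0,0],[0,0,0,-0.02,0],[0,0,0,-0.03,0],[0,0,0,-0.03,0],[0,0,0,-0.02,0],[0,0,0,-0.01,0],[0,0,0,0,0],[0,0,0,0,0]]]'

```text
time: 19.6
tool_pos: [0.5639, 0.4371, 0.0779]
tool_rot: [-0.0, 0.999, 0.032, 0.001]
contact_force: [-1.1, -0.0, -0.5]
gripper_width: 0.323
grasp_force: 59.2
```

```bash
python3 - <<'E'
from h import *
s=manip.state()
print(s["tool_pos"],s["tool_rot"],2*np.degrees(np.arctan2(s["tool_rot"][2],s["tool_rot"][1])))
f=grab_frame("scene"); a=cv2.resize(f["pixels"][220:370,210:380],None,fx=4,fy=4,interpolation=cv2.INTER_CUBIC)
cv2.imwrite("pics/s5c.png",a[:,:,::-1])
E
```

```text
[0.56390368 0.43712104 0.07793865] [-2.67277487e-04  9.99476500e-01  3.23474290e-02  5.45777221e-04] 3.707389732707685
```

View pics/s5c.png

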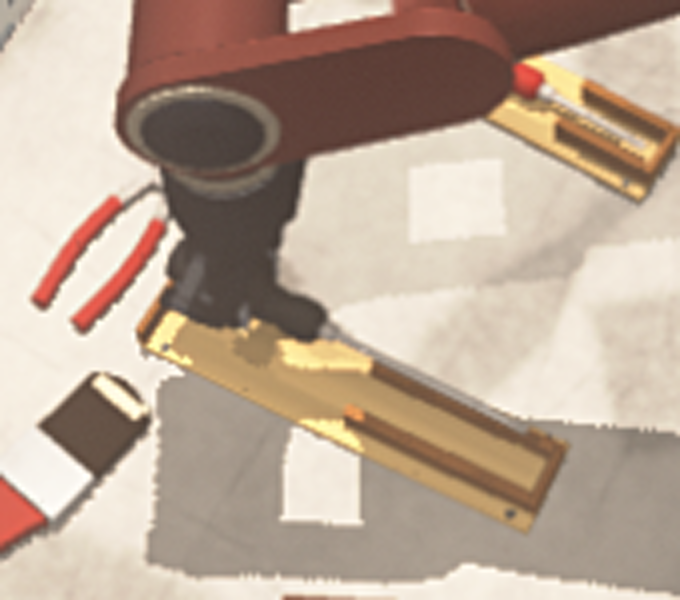

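The black driver is held level above the long tray, shank from crop (330,330) to (535,425). Lowering now.

Emit:
servo_tool --deltas '[[[0,-0.0005,0,-0.012,0],[0,0,0,-0.015,0],[0,0,0,-0.012,0],[0,0,0,-0.007,0],[0,0,0,-0.004,0],[0,0,0,-0.0013,0],[0,0,0,0,0],[0,0,0,0,0]]]'

```text
time: 20.45
tool_pos: [0.563, 0.4375, 0.0256]
tool_rot: [-0.0, 0.999, 0.033, 0.0]
contact_force: [0.4, -1.1, -0.1]
gripper_width: 0.327
grasp_force: 59.3
```

Emit:
servo_tool --deltas '[[[33,0,0,0,0],[36,0,0,0,0],[40,0,0,0,0],[50,0,0,0,0],[55,0,0,0,0],[55,0,0,0.01,0],[55,0,0,0.02,0],[55,0,0,0.03,0]]]'

```text
time: 21.25
tool_pos: [0.5619, 0.4368, 0.0857]
tool_rot: [0.001, 0.999, 0.033, -0.001]
contact_force: [-0.1, 0.5, 0.4]
gripper_width: 0.548
grasp_force: 0.0
```

Emit:
servo_tool --deltas '[[[55,0,0,0.04,0],[55,0,0,0.04,0],[55,-0.03,0.02,0.04,0],[55,-0.04,0.03,0.03,0],[55,-0.04,0.03,0,0],[55,-0.04,0.03,0,0],[55,0,0,0,0],[55,0,0,0,0]]]'

```text
time: 22.05
tool_pos: [0.4198, 0.5426, 0.2307]
tool_rot: [-0.001, 0.999, 0.034, 0.001]
contact_force: [0.7, -0.3, 1.0]
gripper_width: 0.553
grasp_force: 0.0
```

```bash
python3 - <<'E'
from h import *
s=manip.state(); print(s["tool_pos"])
f=grab_frame("top"); px=f["pixels"]
a=cv2.resize(px[150:310,180:450],None,fx=2.96,fy=2.96,interpolation=cv2.INTER_CUBIC); cv2.imwrite("pics/t6.png",a[:,:,::-1])
f=grab_frame("scene"); a=cv2.resize(f["pixels"][150:370,210:440],None,fx=2.6,fy=2.6,interpolation=cv2.INTER_CUBIC); cv2.imwrite("pics/s6.png",a[:,:,::-1])
E
```

```text
[0.41982373 0.5426006  0.23066608]
```

View pics/t6.png

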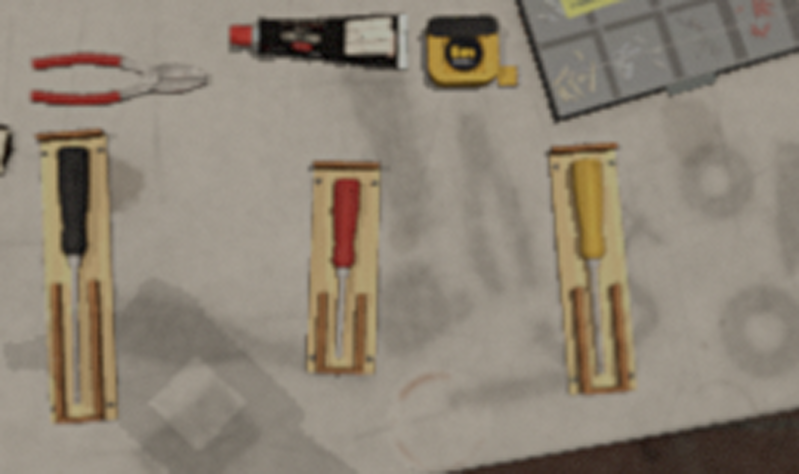

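View pics/s6.png

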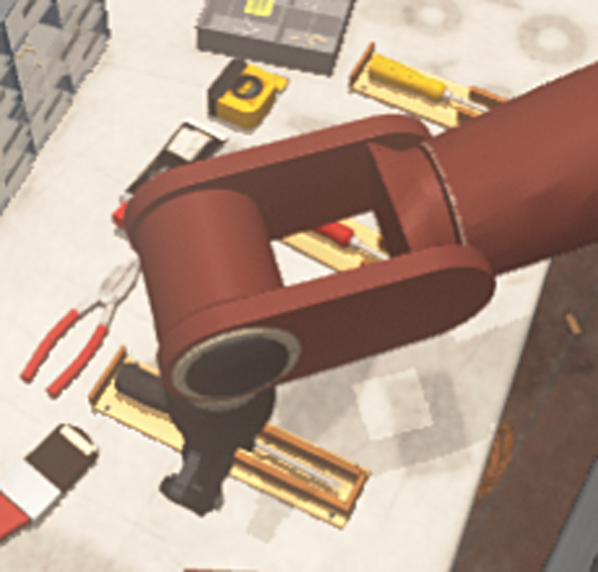

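All three drivers lie along their tray midlines with the shanks in the lanes: black (crop 75,200), red (346,222), yellow (588,208). Pliers, tube and tape measure have not moved, and the gripper is clear. I'll let the arm settle, then hand in.

Emit:
servo_tool --deltas '[[[55,0,0,0,0],[55,0,0,0,0],[55,0,0,0,0],[55,0,0,0,0],[55,0,0,0,0],[55,0,0,0,0],[55,0,0,0,0],[55,0,0,0,0]]]'

```text
time: 22.95
tool_pos: [0.4206, 0.5417, 0.2285]
tool_rot: [-0.0, 0.999, 0.033, -0.0]
contact_force: [-0.4, 0.9, -0.3]
gripper_width: 0.554
grasp_force: 0.0
```

```bash
python3 -c "
from plant import manip
print(manip.job_done())"
```

```text
the job is handed in; nothing more can be done
None
```

I put the short, middle and long screwdrivers in their matching trays, and the final pictures show each one straight along its midline with the shank in the lane; the job was handed in at about 23 s, with no verdict shown.

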